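# Re-rack four banded cigars in reverse order

### The arm

A 6-joint arm with a two-finger parallel gripper is mounted at the origin on a cart in front of the work surface, level with it; the furniture and walls round the work are solid. World frame = base frame: x ahead of the robot, y to its left, z up, the work surface at z = 0. Lengths are in m, angles in rad, forces in N, time in s.
With the tool pointing down it reaches from about 0.3 to 0.825 m from the base axis. Payload 5.4 kg.
Tool frame: the origin (TCP) lies midway between the tips of the shut fingers; the grasp point (between the pads) lies 19 mm behind it; z points along the fingers, y is the line along which they close (so a half turn about z gives the same grasp; the last joint's range is limited). The gripper opens to 92 mm and grips with 3 to 60 N. Pads are 20 mm wide; open, the fingers measure 128 mm over their backs; the gripper's body (75 mm by 189 mm) begins 69 mm behind the grasp point.
Start: joints at [-1.464, 0.158, 1.597, -0, 1.386, -0.21], TCP at [0.179, -0.546, 0.215] pointing down, gripper open.
Joint ranges: [-2.91, 2.91], [-0.94, 2.29], [0.18, 2.7], [-1.29, 4.43], [0.17, 2.64], [-3, 3]. Speed limits (rad/s): [2.57, 2.57, 3.14, 3.14, 3.14, 3.14].

### API

Orientations are given as a unit quaternion [w, x, y, z].
In Python, from cell import ctrl gives the robot as it stands.
- The arm moves only by the tool step_arm, never from a script. Its arguments are lists of equal length, an entry for each row: "linear": the shift along the tool's x, y, z in units of 40 mm (1.0 is 40 mm), a list of three; "rotation": the turn, a rotation vector about the tool's x, y, z in units of 5 degrees (1.0 is 5 degrees), a list of three; "grip": the closure in counts, from 0 (fully open) to 255 (shut). A call has 1 to 20 rows; each row is the pose to reach, as a shift and turn from the pose commanded when the call began, along the tool's axes at that moment; what a row does not reach only later rows make up. A row lasts 1/12 s, in which the tool goes at most 41.7 mm and 7.16 degrees, less where a joint would pass 70% of its speed; a pose out of reach is approached as far as the arm can. A call with a gripper value outside its range is refused whole. The fingers move at their own pace and stop on an object; "force" is the grip in N (left out, the last holds). Time passes only in rows, so rows that repeat a pose let the fingers close. It gives the time, the measured TCP pose, the force, the opening and the grip force at its end, in the units of the state.
- ctrl.state(): the state, without advancing time (a new reading comes with each control period).
- ctrl.get_image(name): name is "scene" or "top"; returns a dict with "pixels" (384x512x3 uint8, red, green, blue), "z_map" (384x512 float32, m along the optical axis (not along the pixel's ray), 0 where there is no reading), "intrinsics" (3x3 intrinsics, pixels), "k1" (the pictures are not rectified: a ray, as slopes to the right and down, at radius r is drawn at 1 + k1 r^2 times it, then the intrinsics apply), "xyz" and "orientation" of the camera in the world. Camera axes: x right, y down, z forward; pixel columns grow to the right and rows downward; lengths in m; the calibration is good to about 2 mm. A picture is of the moment at which its call begins.
- ctrl.sign_off(): hands the job in; it is judged then, once.
The state is a dict: "clock": time; "joints": joint angles; "qvel": joint speeds; "joint_torque": joint torques, N m; "eef_pos": TCP position; "eef_rot": TCP orientation; "force": force on the tool from outside, world axes, zero at the start; "moment": the same for the moment, N m; "width": opening from 0.0 (shut) to 1.0 (fully open); "finger_force": force on a finger pad.
Only numpy, scipy, OpenCV 4.12 (cv2) and the standard library are available. Lean on these libraries where they do the work, as an engineer would, in place of code of your own. Each camera call takes 0.05 s, during which the arm holds its last target. There are 200 camera calls.

### The job

Move the four banded cigars, one after another, from the dark rack with the coloured tags to the empty pale rack, in reverse order: the one that lies leftmost on the dark rack (seen from the robot) goes to the rightmost place of the pale rack, the second from the left to the second from the right, and so on. Each must finally lie flat across both rails in its own place between the dividers, about centred lengthwise, released and at rest; leave the lighter and the glue brush where they are.

Things in the scene. Friction and masses are not known exactly. Their poses are not given: they have to be found in the camera images.
- cigar_red: loose cigar with a red paper band (16 mm wide ring, centred 31 mm from the middle on the end nearer the robot); the cigar is brown, 148 mm long, 19 mm thick (17 mm wide between the fingers), about 14 g. Origin: at mid-length, on its underside; y axis: along its length (toward the banded end); z up.
- cigar_yellow: loose cigar with a yellow paper band (16 mm wide ring, centred 31 mm from the middle on the end nearer the robot); the cigar is brown, 148 mm long, 19 mm thick (17 mm wide between the fingers), about 14 g. Origin: at mid-length, on its underside; y axis: along its length (toward the banded end); z up.
- cigar_blue: loose cigar with a blue paper band (16 mm wide ring, centred 31 mm from the middle on the end nearer the robot); the cigar is brown, 148 mm long, 19 mm thick (17 mm wide between the fingers), about 14 g. Origin: at mid-length, on its underside; y axis: along its length (toward the banded end); z up.
- cigar_white: loose cigar with a white paper band (16 mm wide ring, centred 31 mm from the middle on the end nearer the robot); the cigar is brown, 148 mm long, 19 mm thick (17 mm wide between the fingers), about 14 g. Origin: at mid-length, on its underside; y axis: along its length (toward the banded end); z up.
- tag_red: flat red batch tag, 20 x 32 x 6 mm, fixed on the front ledge of the dark rack just in front of the near end of the cigar with the red band as it lies at the start; it stays there and keeps showing which place that cigar came from. Origin: centre of its underside, 92 mm from the middle of its place toward the robot.
- tag_yellow: flat yellow batch tag, 20 x 32 x 6 mm, fixed on the front ledge of the dark rack just in front of the near end of the cigar with the yellow band as it lies at the start; it stays there and keeps showing which place that cigar came from. Origin: centre of its underside, 92 mm from the middle of its place toward the robot.
- tag_blue: flat blue batch tag, 20 x 32 x 6 mm, fixed on the front ledge of the dark rack just in front of the near end of the cigar with the blue band as it lies at the start; it stays there and keeps showing which place that cigar came from. Origin: centre of its underside, 92 mm from the middle of its place toward the robot.
- tag_white: flat white batch tag, 20 x 32 x 6 mm, fixed on the front ledge of the dark rack just in front of the near end of the cigar with the white band as it lies at the start; it stays there and keeps showing which place that cigar came from. Origin: centre of its underside, 92 mm from the middle of its place toward the robot.
- tagged_rack: dark wooden rack, fixed, built and measured as the pale rack (same origin, axes, places), with a ledge 8 mm high and four coloured tags on the robot's side; holds the cigars at the start, one across each place, within 6 mm of its middle. The middle of each cigar is free between the rails for the fingers.
- pale_rack: pale wooden rack, fixed, empty: two rails 260 mm long, 14 thick, 28 high, 100 apart (centres), low end battens. Dividers 20 wide, 12 above the rails leave four places 40 wide. Cigars lie across both rails, undersides 28 mm above the worktop. Origin: rack centre at worktop; x: away from robot, along the cigars; y: left along the row. Places at x = 0, y = +90, +30, -30, -90 mm, left to right.
- lighter: bystander: small red pocket lighter with a metal cap lying flat, 73 x 50 x 14 mm, left of the work. Origin: centre of its underside.
- glue_brush: bystander: flat glue brush lying on the worktop, 179 x 44 x 13 mm, right of the work. Origin: centre of its underside.

How it is judged:
At the end, for the whole second after the job is handed in: Each cigar lies at rest, released, in the mirrored place of the pale rack (its tag shows where it came from): within 12.5 mm of the place's middle across and 15 mm lengthwise, underside 23 to 34 mm above the worktop, within 0.25 rad of straight across the rails (((y of tag_red in the frame of tagged_rack between 0.075 and 0.105 m and y of cigar_red in the frame of pale_rack between -0.1025 and -0.0775 m) or (y of tag_red in the frame of tagged_rack between 0.015 and 0.045 m and y of cigar_red in the frame of pale_rack between -0.0425 and -0.0175 m) or (y of tag_red in the frame of tagged_rack between -0.045 and -0.015 m and y of cigar_red in the frame of pale_rack between 0.0175 and 0.0425 m) or (y of tag_red in the frame of tagged_rack between -0.105 and -0.075 m and y of cigar_red in the frame of pale_rack between 0.0775 and 0.1025 m)) and x of cigar_red in the frame of pale_rack between -0.015 and 0.015 m and z of cigar_red in the frame of pale_rack between 0.023 and 0.034 m and angle between the y axis of each of cigar_red, cigar_yellow, cigar_blue, cigar_white and the x axis of pale_rack, either way round below 0.25 rad and linear speed of each of cigar_red, cigar_yellow, cigar_blue, cigar_white below 0.01 m/s and contact force between each of cigar_red, cigar_yellow, cigar_blue, cigar_white and the fingers below 0.05 N and ((y of tag_yellow in the frame of tagged_rack between 0.075 and 0.105 m and y of cigar_yellow in the frame of pale_rack between -0.1025 and -0.0775 m) or (y of tag_yellow in the frame of tagged_rack between 0.015 and 0.045 m and y of cigar_yellow in the frame of pale_rack between -0.0425 and -0.0175 m) or (y of tag_yellow in the frame of tagged_rack between -0.045 and -0.015 m and y of cigar_yellow in the frame of pale_rack between 0.0175 and 0.0425 m) or (y of tag_yellow in the frame of tagged_rack between -0.105 and -0.075 m and y of cigar_yellow in the frame of pale_rack between 0.0775 and 0.1025 m)) and x of cigar_yellow in the frame of pale_rack between -0.015 and 0.015 m and z of cigar_yellow in the frame of pale_rack between 0.023 and 0.034 m and ((y of tag_blue in the frame of tagged_rack between 0.075 and 0.105 m and y of cigar_blue in the frame of pale_rack between -0.1025 and -0.0775 m) or (y of tag_blue in the frame of tagged_rack between 0.015 and 0.045 m and y of cigar_blue in the frame of pale_rack between -0.0425 and -0.0175 m) or (y of tag_blue in the frame of tagged_rack between -0.045 and -0.015 m and y of cigar_blue in the frame of pale_rack between 0.0175 and 0.0425 m) or (y of tag_blue in the frame of tagged_rack between -0.105 and -0.075 m and y of cigar_blue in the frame of pale_rack between 0.0775 and 0.1025 m)) and x of cigar_blue in the frame of pale_rack between -0.015 and 0.015 m and z of cigar_blue in the frame of pale_rack between 0.023 and 0.034 m and ((y of tag_white in the frame of tagged_rack between 0.075 and 0.105 m and y of cigar_white in the frame of pale_rack between -0.1025 and -0.0775 m) or (y of tag_white in the frame of tagged_rack between 0.015 and 0.045 m and y of cigar_white in the frame of pale_rack between -0.0425 and -0.0175 m) or (y of tag_white in the frame of tagged_rack between -0.045 and -0.015 m and y of cigar_white in the frame of pale_rack between 0.0175 and 0.0425 m) or (y of tag_white in the frame of tagged_rack between -0.105 and -0.075 m and y of cigar_white in the frame of pale_rack between 0.0775 and 0.1025 m)) and x of cigar_white in the frame of pale_rack between -0.015 and 0.015 m and z of cigar_white in the frame of pale_rack between 0.023 and 0.034 m); the robot touches nothing.
It fails at once if the lighter is pushed more than 20 mm from where it lay (distance of lighter from where it was at the start of the episode above 0.02 m).
It fails at once if the glue brush is pushed more than 20 mm from where it lay (distance of glue_brush from where it was at the start of the episode above 0.02 m).
It also fails if it takes over 96 s, if anything falls off the work surface, if the arm or the gripper's body presses on something with over 40 N, if the wrist force passes 120 N, or if a joint passes its speed limit or range.

## Working session

There is one attempt and no reset: what is moved stays moved. The work goes in short steps, Python scripts to look and compute and a tool call to move; the robot and the scene stay as the last step left them, time stands still between calls to the robot, and variables do not carry over. Pictures are saved under pics/ and viewed, at most 14 in all, crops included, and the job is handed in when it is done.

Besides the shell and the picture viewer there is one more tool, called after ">>>" as name(argument=value, ...) on one line, values as JSON. step_arm: Moves the arm, as the interface text tells. Its arguments: {"type":"object","properties":{"linear":{"type":"array","items":{"type":"array","items":{"type":"number"}}},"rotation":{"type":"array","items":{"type":"array","items":{"type":"number"}}},"grip":{"type":"array","items":{"type":"number"}},"force":{"type":"number"}},"required":["linear","rotation","grip"]}

```bash
mkdir -p pics; cat > h.py <<'E'
import numpy as np, cv2
from scipy.spatial.transform import Rotation as R
from cell import ctrl
def shot(n,f=None):
    im=ctrl.get_image(n)
    if f: cv2.imwrite('pics/'+f,cv2.cvtColor(im['pixels'],cv2.COLOR_RGB2BGR))
    return im
def world(im,z=None):
    """HxWx3 world points from z_map"""
    K=np.array(im['intrinsics']);h,w=im['z_map'].shape
    u,v=np.meshgrid(np.arange(w),np.arange(h))
    p=np.stack([u,v],-1).reshape(-1,1,2).astype(float)
    n=cv2.undistortPoints(p,K,np.array([im['k1'],0,0,0.]),).reshape(h,w,2)
    d=im['z_map'][...,None]
    c=np.concatenate([n*d,d],-1)
    q=im['orientation'];r=R.from_quat([q[1],q[2],q[3],q[0]])
    return (r.apply(c.reshape(-1,3))+np.array(im['xyz'])).reshape(h,w,3)
E
python3 - <<'E'
from h import *
for n in('top','scene'):
    im=shot(n,n+'1.png'); print(n,im['xyz'],im['orientation'],im['k1'])
    np.save(n+'.npy',world(im))
print(ctrl.state())
a=cv2.imread('pics/top1.png');cv2.imwrite('pics/top1b.png',cv2.resize(a,(800,600),interpolation=cv2.INTER_CUBIC))
E
```

```text
top [ 0.24614969 -0.03937936  1.59275812] [ 0.05710709 -0.69709715  0.71357848 -0.04000125] 0.0017993434223914715
scene [-0.15743421 -0.75403406  0.86727892] [-0.39646328  0.85134282 -0.31346275  0.14061779] -0.13259608468345005
{'clock': 0.1, 'joints': array([-1.46410782e+00,  1.58994767e-01,  1.59806394e+00,  1.59195691e-06,
        1.38621237e+00, -2.10099569e-01]), 'qvel': array([ 0.00019349, -0.00047686, -0.00244739, -0.00084323, -0.00069334,
       -0.00021452]), 'joint_torque': array([ 9.29422968e-04, -3.86502421e+01, -3.22960889e+01,  7.02900882e-02,
        3.38789052e-02, -5.96172413e-05]), 'eef_pos': array([ 0.17904219, -0.54583291,  0.21373369]), 'eef_rot': array([-8.38051276e-04,  9.87481545e-01,  1.57732352e-01,  4.41539236e-05]), 'force': array([ 0.21932895, -0.24198234,  0.38208356]), 'moment': array([-0.05966592, -0.00584625, -0.01575298]), 'finger_force': 0.0, 'width': 0.997298115299382}
```

View pics/top1b.png

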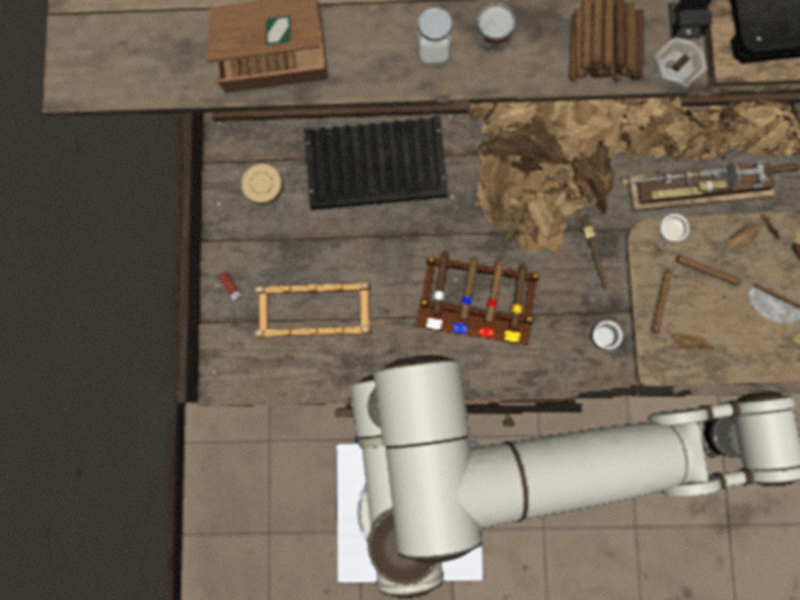

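View pics/scene1.png

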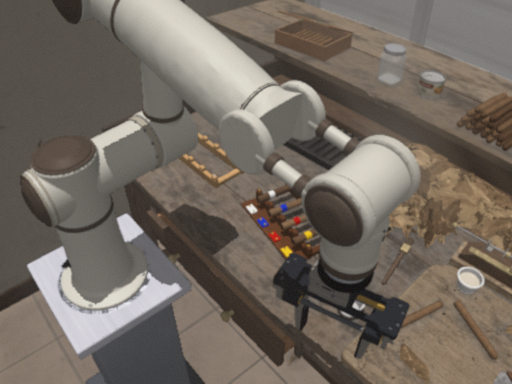

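The overview shows the dark rack at px (418–540, 250–340) holding, left to right, white, blue, red and yellow. The pale rack is empty at (255–370, 285–335). Next I'll enlarge both racks.

```bash
python3 - <<'E'
import cv2
a=cv2.imread('pics/top1.png')
b=cv2.resize(a[160:225,155:350],None,fx=4,fy=4,interpolation=cv2.INTER_CUBIC)
cv2.imwrite('pics/crop1.png',b);print(b.shape)
E
```

```text
(260, 780, 3)
```

View pics/crop1.png

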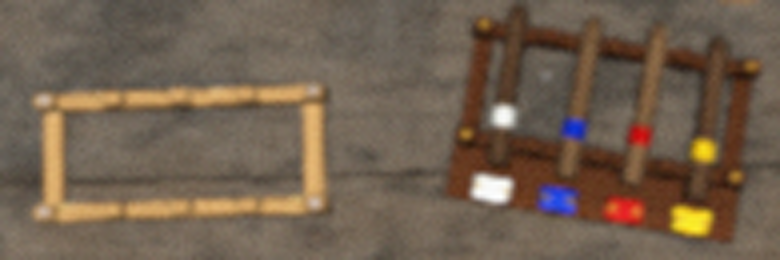

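The crop gives the pale rack's end posts at px (42,100), (315,91), (42,212), (315,205). The dark rack's posts are at (484,24), (751,67), (467,134), (736,177). The tags run white, blue, red, yellow at about (492,188), (558,200), (625,210), (692,220).

```bash
cat >> h.py <<'E'
def ray(im,uv,z):
    K=np.array(im['intrinsics'])
    n=cv2.undistortPoints(np.array(uv,float).reshape(-1,1,2),K,np.array([im['k1'],0,0,0.])).reshape(-1,2)
    q=im['orientation'];d=R.from_quat([q[1],q[2],q[3],q[0]]).apply(np.c_[n,np.ones(len(n))])
    o=np.array(im['xyz']);return o+d*((z-o[2])/d[:,2])[:,None]
def blobs(im,color,x0,x1,y0,y1):
    p=im['pixels'][y0:y1,x0:x1].astype(int);r,g,b=p[...,0],p[...,1],p[...,2]
    m={'red':(r-g>80)&(r-b>80),'yellow':(r-b>110)&(g-b>90),'blue':(b-r>60),'white':(np.minimum(np.minimum(r,g),b)>165)}[color]
    n,l,s,c=cv2.connectedComponentsWithStats(m.astype(np.uint8))
    return [(s[i,4],c[i]+[x0,y0]) for i in range(1,n) if s[i,4]>3]
def rackfit(P):
    """P: posts left-far,right-far,left-near,right-near -> centre, yaw"""
    Q=np.array([[.05,.12],[.05,-.12],[-.05,.12],[-.05,-.12]])
    a=(P[:,:2]-P[:,:2].mean(0));
    H=(Q[:,0]+1j*Q[:,1]).conj()@(a[:,0]+1j*a[:,1]);yaw=np.angle(H)
    return P[:,:2].mean(0),yaw,np.abs(a@np.array([[np.cos(yaw),-np.sin(yaw)],[np.sin(yaw),np.cos(yaw)]])-Q).max()
E
python3 - <<'E'
from h import *
np.set_printoptions(precision=4,suppress=True)
im=shot('top'); W=np.load('top.npy')
print('table z',np.median(W[190:200,190:220,2]))
f=lambda l:(np.array(l)+.5)/4-.5+[155,160]
pale=f([(42,100),(315,91),(42,212),(315,205)]);dark=f([(484,24),(751,67),(467,134),(736,177)])
for n,u in(('pale',pale),('dark',dark)):
    print(n,rackfit(ray(im,u,.040)))
    print([W[int(round(v))-1:int(round(v))+2,int(round(x))-1:int(round(x))+2,2].max() for x,v in u])
c,y,_=rackfit(ray(im,dark,.040))
for k in('white','blue','red','yellow'):
    for a,p in blobs(im,k,260,350,160,225):
        for z in (.014,.046):
            w=ray(im,[p],z)[0]
            d=w[:2]-c;print(k,a,p,z,w[:2],'rack',np.array([[np.cos(y),np.sin(y)],[-np.sin(y),np.cos(y)]])@d)
E
```

```text
table z 0.0009336647311892765
pale (array([0.4527, 0.2049]), np.float64(0.003370309853041958), np.float64(0.002408167410587164))
[np.float64(0.043758278925665195), np.float64(0.045259430845790316), np.float64(0.04909799038723883), np.float64(0.045608943586192385)]
dark (array([ 0.4892, -0.1779]), np.float64(-0.18612968540524413), np.float64(0.0007823319003181922))
[np.float64(0.046122537992174584), np.float64(0.045906445184972), np.float64(0.04486047050401498), np.float64(0.0449491097639676)]
white 23 [280.3913 188.7826] 0.014 [ 0.4807 -0.0845] rack [-0.0256  0.0902]
white 23 [280.3913 188.7826] 0.046 [ 0.476  -0.0836] rack [-0.0304  0.0902]
white 52 [277.4423 206.8462] 0.014 [ 0.4156 -0.0721] rack [-0.0919  0.0903]
white 52 [277.4423 206.8462] 0.046 [ 0.4122 -0.0715] rack [-0.0954  0.0903]
blue 22 [298.1364 191.7273] 0.014 [ 0.4684 -0.1479] rack [-0.026   0.0256]
blue 22 [298.1364 191.7273] 0.046 [ 0.4639 -0.1457] rack [-0.0308  0.0269]
blue 44 [294.     209.5682] 0.014 [ 0.4044 -0.131 ] rack [-0.092   0.0304]
blue 44 [294.     209.5682] 0.046 [ 0.4012 -0.1291] rack [-0.0955  0.0316]
red 25 [314.68 193.44] 0.014 [ 0.4607 -0.2069] rack [-0.0226 -0.0338]
red 25 [314.68 193.44] 0.046 [ 0.4564 -0.2035] rack [-0.0275 -0.0313]
red 63 [310.6032 212.127 ] 0.014 [ 0.3938 -0.1898] rack [-0.0915 -0.0294]
red 63 [310.6032 212.127 ] 0.046 [ 0.3908 -0.1867] rack [-0.095  -0.0269]
yellow 26 [330.5 197. ] 0.014 [ 0.4464 -0.2629] rack [-0.0263 -0.0914]
yellow 26 [330.5 197. ] 0.046 [ 0.4424 -0.2584] rack [-0.0311 -0.0877]
yellow 63 [327.3968 214.873 ] 0.014 [ 0.3825 -0.2491] rack [-0.0916 -0.0897]
yellow 63 [327.3968 214.873 ] 0.046 [ 0.3798 -0.2448] rack [-0.0951 -0.086 ]
```

```bash
cat >> h.py <<'E'
RK={'dark':(np.array([.4892,-.1779]),-.1861),'pale':(np.array([.4527,.2049]),.0034)}
def wp(rack,x,y,z):
    c,a=RK[rack];p=c+np.array([np.cos(a)*x-np.sin(a)*y,np.sin(a)*x+np.cos(a)*y])
    return np.r_[p,z],R.from_euler('z',a)*R.from_euler('x',np.pi)
def plan(*wps):
    s=ctrl.state();q=s['eef_rot'];r=R.from_quat([q[1],q[2],q[3],q[0]])
    print('at',s['eef_pos'].round(4),s['clock'],s['width'],s['finger_force'],s['force'].round(1))
    for w in wps:
        p,t=wp(*w);d=r.inv()
        print(w,'lin',(d.apply(p-s['eef_pos'])/.04).round(2),'rot',(np.degrees((d*t).as_rotvec())/5).round(2))
E
python3 - <<'E'
from h import *
plan(('dark',0,.090,.10),('dark',0,.090,.0185))
E
```

```text
at [ 0.1791 -0.5459  0.2138] 0.15 1.0028624763463325 0.0 [ 0.3 -0.7  1.2]
('dark', 0, 0.09, 0.1) lin [11.32 -8.29  2.86] rot [-0.02  0.    5.76]
('dark', 0, 0.09, 0.0185) lin [11.32 -8.29  4.9 ] rot [-0.02  0.    5.76]
```

>>> step_arm(linear=[[0.7, -0.5, 0.2], [1.4, -1.0, 0.4], [2.1, -1.5, 0.5], [2.8, -2.0, 0.7], [3.5, -2.6, 0.9], [4.2, -3.1, 1.1], [4.9, -3.6, 1.2], [5.6, -4.1, 1.4], [6.3, -4.6, 1.6], [7.0, -5.1, 1.8], [7.7, -5.6, 1.9], [8.4, -6.2, 2.1], [9.1, -6.7, 2.3], [9.8, -7.2, 2.5], [10.5, -7.7, 2.6], [11.0, -8.1, 2.8], [11.32, -8.29, 2.86], [11.32, -8.29, 2.86], [11.32, -8.29, 2.86], [11.32, -8.29, 2.86]], rotation=[[0, 0, 0.4], [0, 0, 0.7], [0, 0, 1.1], [0, 0, 1.4], [0, 0, 1.8], [0, 0, 2.1], [0, 0, 2.5], [0, 0, 2.8], [0, 0, 3.2], [0, 0, 3.6], [0, 0, 3.9], [0, 0, 4.3], [0, 0, 4.6], [0, 0, 5.0], [0, 0, 5.3], [0, 0, 5.6], [-0.02, 0, 5.76], [-0.02, 0, 5.76], [-0.02, 0, 5.76], [-0.02, 0, 5.76]], grip=[144, 144, 144, 144, 144, 144, 144, 144, 144, 144, 144, 144, 144, 144, 144, 144, 144, 144, 144, 144], force=12)

```text
clock: 1.82
eef_pos: [0.5057, -0.0909, 0.1003]
eef_rot: [0.001, 0.996, -0.093, 0.0]
force: [-0.3, -0.2, -0.1]
width: 0.434
finger_force: 0.0
```

```bash
python3 - <<'E'
from h import *
plan(('dark',0,.090,.10),('dark',0,.090,.0185))
im=shot('scene','s2.png');b=cv2.imread('pics/s2.png')[130:330,130:390];cv2.imwrite('pics/s2c.png',cv2.resize(b,None,fx=3,fy=3,interpolation=cv2.INTER_CUBIC))
E
```

```text
at [ 0.5057 -0.0909  0.1003] 1.8167 0.4341198796248385 0.0 [-0.3 -0.2 -0.1]
('dark', 0, 0.09, 0.1) lin [-0.   -0.04  0.01] rot [ 0.02 -0.    0.  ]
('dark', 0, 0.09, 0.0185) lin [-0.   -0.04  2.04] rot [ 0.02 -0.    0.  ]
```

View pics/s2c.png

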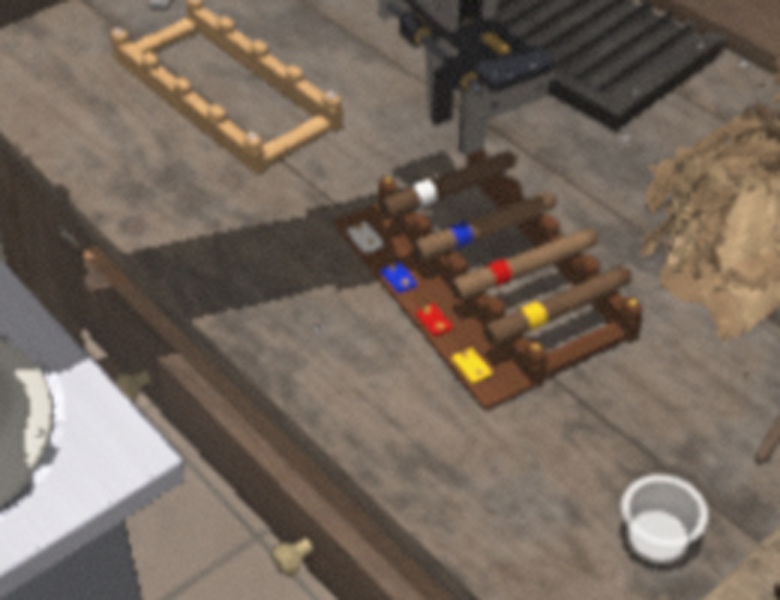

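The fingers hang above the white-banded cigar, with tips near (440,115) and (470,145), spaced to straddle it. The cigars lie straight across the rails, so I'll descend and grip.

>>> step_arm(linear=[[0, -0.04, 0.3], [0, -0.04, 0.7], [0, -0.04, 1.1], [0, -0.04, 1.5], [0, -0.04, 1.8], [0, -0.04, 2.0], [0, -0.04, 2.04], [0, -0.04, 2.04], [0, -0.04, 2.04], [0, -0.04, 2.04], [0, -0.04, 2.04], [0, -0.04, 2.04], [0, -0.04, 2.04], [0, -0.04, 2.04], [0, -0.04, 2.04]], rotation=[[0, 0, 0], [0, 0, 0], [0, 0, 0], [0, 0, 0], [0, 0, 0], [0, 0, 0], [0, 0, 0], [0, 0, 0], [0, 0, 0], [0, 0, 0], [0, 0, 0], [0, 0, 0], [0, 0, 0], [0, 0, 0], [0, 0, 0]], grip=[144, 144, 144, 144, 144, 144, 144, 144, 255, 255, 255, 255, 255, 255, 255], force=12)

```text
clock: 3.12
eef_pos: [0.507, -0.089, 0.0193]
eef_rot: [0.001, 0.996, -0.093, 0.001]
force: [-0.3, 1.2, 4.9]
width: 0.179
finger_force: 12.0
```

```bash
python3 - <<'E'
from h import *
plan(('dark',0,.090,.10),('pale',0,-.090,.10),('pale',0,-.09,.0195))
E
```

```text
at [ 0.507  -0.089   0.0193] 3.1167 0.17868822920279703 11.99053019285202 [-0.3  1.2  4.9]
('dark', 0, 0.09, 0.1) lin [-0.02  0.02 -2.02] rot [ 0.02 -0.02  0.  ]
('pale', 0, -0.09, 0.1) lin [-2.26 -4.76 -2.03] rot [ 0.02 -0.02 -2.17]
('pale', 0, -0.09, 0.0195) lin [-2.27 -4.76 -0.02] rot [ 0.02 -0.02 -2.17]
```

>>> step_arm(linear=[[0, 0, -0.4], [0, 0, -0.9], [0, 0, -1.5], [0, 0, -2.0], [-0.1, -0.3, -2.03], [-0.4, -0.8, -2.03], [-0.7, -1.4, -2.03], [-1.0, -2.1, -2.03], [-1.3, -2.8, -2.03], [-1.6, -3.5, -2.03], [-1.9, -4.1, -2.03], [-2.1, -4.5, -2.03], [-2.26, -4.76, -2.03], [-2.26, -4.76, -2.03], [-2.26, -4.76, -2.03], [-2.26, -4.76, -2.03]], rotation=[[0, 0, 0], [0, 0, 0], [0, 0, 0], [0, 0, 0], [0, 0, -0.1], [0, 0, -0.4], [0, 0, -0.6], [0, 0, -0.9], [0, 0, -1.2], [0, 0, -1.5], [0, 0, -1.8], [0, 0, -2.0], [0.02, 0, -2.17], [0.02, 0, -2.17], [0.02, 0, -2.17], [0.02, 0, -2.17]], grip=[255, 255, 255, 255, 255, 255, 255, 255, 255, 255, 255, 255, 255, 255, 255, 255])

```text
clock: 4.45
eef_pos: [0.4528, 0.1145, 0.0991]
eef_rot: [0.0, 1.0, 0.001, 0.0]
force: [0.0, -0.6, 0.2]
width: 0.179
finger_force: 12.0
```

```bash
python3 - <<'E'
from h import *
plan(('pale',0,-.090,.10),('pale',0,-.09,.0195))
im=shot('scene','s3.png');b=cv2.imread('pics/s3.png')[90:290,130:390];cv2.imwrite('pics/s3c.png',cv2.resize(b,None,fx=3,fy=3,interpolation=cv2.INTER_CUBIC))
E
```

```text
at [0.4528 0.1145 0.0991] 4.45 0.17922328538467186 11.991800218820572 [ 0.  -0.6  0.2]
('pale', 0, -0.09, 0.1) lin [ 0.01 -0.01 -0.02] rot [ 0.   -0.   -0.01]
('pale', 0, -0.09, 0.0195) lin [ 0.01 -0.01  1.99] rot [ 0.   -0.   -0.01]
```

View pics/s3c.png

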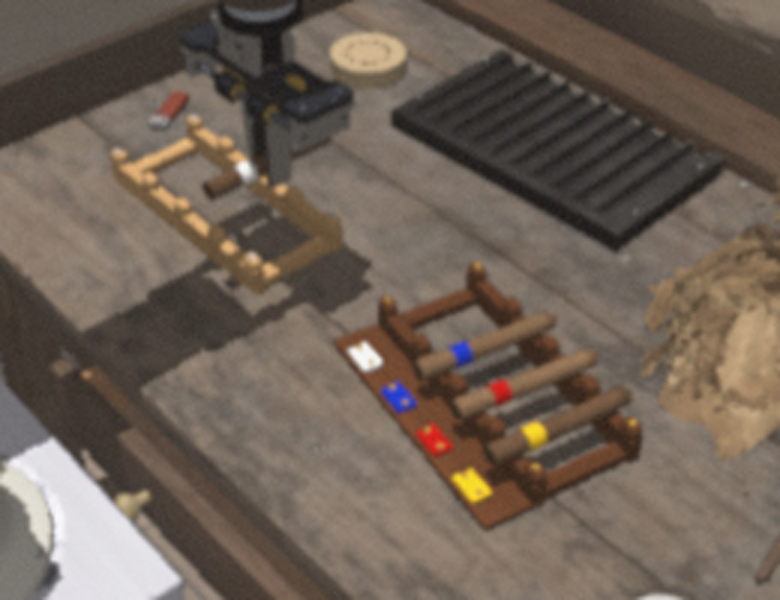

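The white cigar hangs level in the fingers at (205–330, 140–190), the other three are undisturbed and the lighter is clear at (170,108). Lower, release, retreat.

>>> step_arm(linear=[[0, 0, 0.4], [0, 0, 0.9], [0, 0, 1.3], [0, 0, 1.6], [0, 0, 1.8], [0, 0, 1.9], [0.01, 0, 2.0], [0.01, 0, 2.0], [0.01, 0, 2.0], [0.01, 0, 2.0], [0.01, 0, 2.0], [0.01, 0, 2.0], [0.01, 0, 2.0], [0.01, 0, 2.0], [0, 0, 1.7], [0, 0, 1.2], [0, 0, 0.6], [0, 0, 0.1], [0, 0, 0], [0, 0, 0]], rotation=[[0, 0, 0], [0, 0, 0], [0, 0, 0], [0, 0, 0], [0, 0, 0], [0, 0, 0], [0, 0, 0], [0, 0, 0], [0, 0, 0], [0, 0, 0], [0, 0, 0], [0, 0, 0], [0, 0, 0], [0, 0, 0], [0, 0, 0], [0, 0, 0], [0, 0, 0], [0, 0, 0], [0, 0, 0], [0, 0, 0]], grip=[255, 255, 255, 255, 255, 255, 255, 255, 255, 144, 144, 144, 144, 144, 144, 144, 144, 144, 144, 144])

```text
clock: 6.17
eef_pos: [0.454, 0.1152, 0.1008]
eef_rot: [0.0, 1.0, 0.002, 0.002]
force: [-0.2, -0.5, 0.0]
width: 0.436
finger_force: 0.0
```

```bash
python3 - <<'E'
from h import *
plan(('dark',0,.0285,.10),('dark',0,.0285,.0185))
E
```

```text
at [0.454  0.1152 0.1008] 6.1667 0.4356148698290659 0.0 [-0.2 -0.5  0. ]
('dark', 0, 0.0285, 0.1) lin [0.99 6.63 0.02] rot [-0.   -0.04  2.17]
('dark', 0, 0.0285, 0.0185) lin [0.98 6.63 2.06] rot [-0.   -0.04  2.17]
```

>>> step_arm(linear=[[0.1, 0.4, 0], [0.2, 1.1, 0], [0.3, 1.9, 0], [0.4, 2.7, 0], [0.5, 3.5, 0], [0.6, 4.3, 0], [0.8, 5.1, 0], [0.9, 5.8, 0], [1.0, 6.3, 0], [1.0, 6.63, 0], [1.0, 6.63, 0], [1.0, 6.63, 0], [1.0, 6.63, 0]], rotation=[[0, 0, 0.1], [0, 0, 0.4], [0, 0, 0.6], [0, 0, 0.9], [0, 0, 1.2], [0, 0, 1.4], [0, 0, 1.7], [0, 0, 1.9], [0, 0, 2.1], [0, 0, 2.17], [0, 0, 2.17], [0, 0, 2.17], [0, 0, 2.17]], grip=[144, 144, 144, 144, 144, 144, 144, 144, 144, 144, 144, 144, 144])

```text
clock: 7.25
eef_pos: [0.4929, -0.1485, 0.0986]
eef_rot: [-0.001, 0.996, -0.092, -0.001]
force: [-0.4, 0.4, -0.2]
width: 0.431
finger_force: 0.0
```

```bash
python3 - <<'E'
from h import *
plan(('dark',0,.0285,.10),('dark',0,.0285,.0185))
im=shot('scene','s4.png');b=cv2.imread('pics/s4.png')[90:290,130:390];cv2.imwrite('pics/s4c.png',cv2.resize(b,None,fx=3,fy=3,interpolation=cv2.INTER_CUBIC))
E
```

```text
at [ 0.4929 -0.1485  0.0986] 7.25 0.4311157741477615 0.0 [-0.4  0.4 -0.2]
('dark', 0, 0.0285, 0.1) lin [ 0.04  0.03 -0.04] rot [-0.01  0.02  0.01]
('dark', 0, 0.0285, 0.0185) lin [0.05 0.03 2.  ] rot [-0.01  0.02  0.01]
```

View pics/s4c.png

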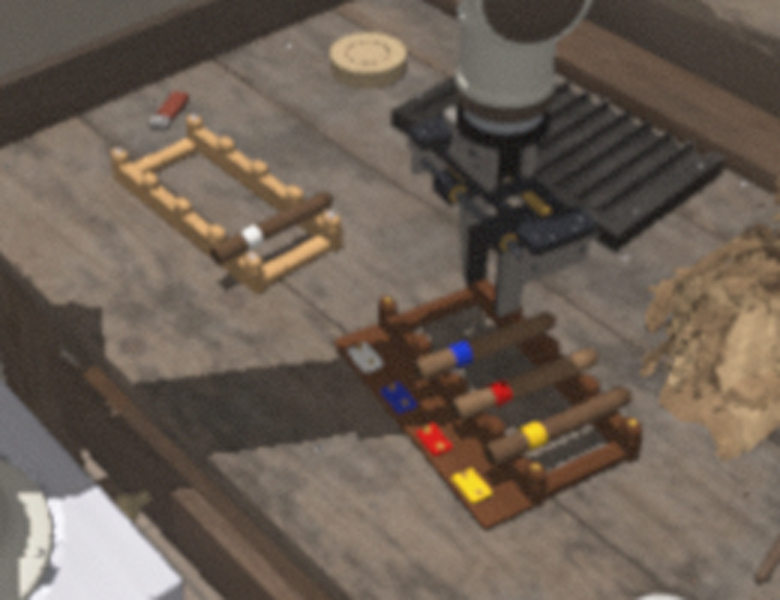

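The white cigar lies flat in the rightmost pale place, at (215–330, 200–255), and the fingers are above blue. Grip blue.

>>> step_arm(linear=[[0.04, 0.03, 0.3], [0.04, 0.03, 0.7], [0.04, 0.03, 1.1], [0.04, 0.03, 1.5], [0.04, 0.03, 1.8], [0.04, 0.03, 1.95], [0.04, 0.03, 2.0], [0.04, 0.03, 2.0], [0.04, 0.03, 2.0], [0.04, 0.03, 2.0], [0.04, 0.03, 2.0], [0.04, 0.03, 2.0], [0.04, 0.03, 2.0], [0.04, 0.03, 2.0], [0.04, 0.03, 1.6], [0.04, 0.03, 1.1], [0.04, 0.03, 0.5], [0.04, 0.03, 0.0], [0.04, 0.03, 0.0], [0.04, 0.03, 0.0]], rotation=[[0, 0, 0], [0, 0, 0], [0, 0, 0], [0, 0, 0], [0, 0, 0], [0, 0, 0], [0, 0, 0], [0, 0, 0], [0, 0, 0], [0, 0, 0], [0, 0, 0], [0, 0, 0], [0, 0, 0], [0, 0, 0], [0, 0, 0], [0, 0, 0], [0, 0, 0], [0, 0, 0], [0, 0, 0], [0, 0, 0]], grip=[144, 144, 144, 144, 144, 144, 144, 255, 255, 255, 255, 255, 255, 255, 255, 255, 255, 255, 255, 255], force=12)

```text
clock: 8.97
eef_pos: [0.4956, -0.1518, 0.1001]
eef_rot: [0.0, 0.996, -0.093, 0.001]
force: [0.2, 0.5, -0.8]
width: 0.171
finger_force: 12.0
```

```bash
python3 - <<'E'
from h import *
plan(('pale',0,-.030,.10),('pale',0,-.03,.0195))
E
```

```text
at [ 0.4956 -0.1518  0.1001] 8.9667 0.17053375394635478 11.971136927604675 [ 0.2  0.5 -0.8]
('pale', 0, -0.03, 0.1) lin [-2.56 -7.83 -0.01] rot [ 0.01 -0.03 -2.17]
('pale', 0, -0.03, 0.0195) lin [-2.56 -7.83  2.  ] rot [ 0.01 -0.03 -2.17]
```

>>> step_arm(linear=[[-0.1, -0.3, 0], [-0.3, -0.9, 0], [-0.5, -1.6, 0], [-0.8, -2.4, 0], [-1.0, -3.2, 0], [-1.3, -4.0, 0], [-1.6, -4.8, 0], [-1.8, -5.6, 0], [-2.1, -6.4, 0], [-2.3, -7.1, 0], [-2.5, -7.6, 0], [-2.56, -7.83, 0], [-2.56, -7.83, 0], [-2.56, -7.83, 0], [-2.56, -7.83, 0]], rotation=[[0, 0, -0.1], [0, 0, -0.3], [0, 0, -0.5], [0, 0, -0.7], [0, 0, -0.9], [0, 0, -1.1], [0, 0, -1.3], [0, 0, -1.6], [0, 0, -1.8], [0, 0, -2.0], [0, 0, -2.1], [0, 0, -2.17], [0, 0, -2.17], [0, 0, -2.17], [0, 0, -2.17]], grip=[255, 255, 255, 255, 255, 255, 255, 255, 255, 255, 255, 255, 255, 255, 255])

```text
clock: 10.22
eef_pos: [0.452, 0.1744, 0.0989]
eef_rot: [0.0, 1.0, 0.001, -0.0]
force: [0.7, -0.4, -0.6]
width: 0.178
finger_force: 12.0
```

```bash
python3 - <<'E'
from h import *
plan(('pale',0,-.030,.10),('pale',0,-.03,.0195))
E
```

```text
at [0.452  0.1744 0.0989] 10.2167 0.17769767572919 11.971031874418259 [ 0.7 -0.4 -0.6]
('pale', 0, -0.03, 0.1) lin [ 0.02 -0.01 -0.03] rot [ 0.01  0.01 -0.01]
('pale', 0, -0.03, 0.0195) lin [ 0.02 -0.01  1.98] rot [ 0.01  0.01 -0.01]
```

>>> step_arm(linear=[[0, 0, 0.4], [0, 0, 0.9], [0, 0, 1.3], [0, 0, 1.6], [0, 0, 1.8], [0.02, 0, 1.9], [0.02, 0, 1.98], [0.02, 0, 1.98], [0.02, 0, 1.98], [0.02, 0, 1.98], [0.02, 0, 1.98], [0.02, 0, 1.98], [0.02, 0, 1.98], [0.02, 0, 1.98], [0, 0, 1.7], [0, 0, 1.2], [0, 0, 0.6], [0, 0, 0.1], [0, 0, 0], [0, 0, 0]], rotation=[[0, 0, 0], [0, 0, 0], [0, 0, 0], [0, 0, 0], [0, 0, 0], [0, 0, 0], [0, 0, 0], [0, 0, 0], [0, 0, 0], [0, 0, 0], [0, 0, 0], [0, 0, 0], [0, 0, 0], [0, 0, 0], [0, 0, 0], [0, 0, 0], [0, 0, 0], [0, 0, 0], [0, 0, 0], [0, 0, 0]], grip=[255, 255, 255, 255, 255, 255, 255, 255, 255, 144, 144, 144, 144, 144, 144, 144, 144, 144, 144, 144])

```text
clock: 11.88
eef_pos: [0.4537, 0.1756, 0.1014]
eef_rot: [-0.0, 1.0, 0.002, 0.002]
force: [0.8, 0.1, -0.7]
width: 0.435
finger_force: 0.0
```

```bash
python3 - <<'E'
from h import *
plan(('dark',0.003,-.0305,.10),('dark',0.003,-.0305,.0185))
E
```

```text
at [0.4537 0.1756 0.1014] 11.8833 0.4346532011399474 0.0 [ 0.8  0.1 -0.7]
('dark', 0.003, -0.0305, 0.1) lin [0.79 9.6  0.03] rot [-0.01 -0.05  2.17]
('dark', 0.003, -0.0305, 0.0185) lin [0.78 9.6  2.07] rot [-0.01 -0.05  2.17]
```

>>> step_arm(linear=[[0.0, 0.3, 0], [0.1, 0.9, 0], [0.1, 1.7, 0], [0.2, 2.5, 0], [0.3, 3.4, 0], [0.4, 4.3, 0], [0.4, 5.2, 0], [0.5, 6.1, 0], [0.6, 7.0, 0], [0.6, 7.8, 0], [0.7, 8.6, 0], [0.8, 9.2, 0], [0.8, 9.6, 0], [0.8, 9.6, 0], [0.8, 9.6, 0], [0.8, 9.6, 0]], rotation=[[0, 0, 0.1], [0, 0, 0.2], [0, 0, 0.4], [0, 0, 0.6], [0, 0, 0.8], [0, 0, 1.0], [0, 0, 1.2], [0, 0, 1.4], [0, 0, 1.6], [0, 0, 1.8], [0, 0, 2.0], [0, 0, 2.1], [0, 0, 2.17], [0, 0, 2.17], [0, 0, 2.17], [0, 0, 2.17]], grip=[144, 144, 144, 144, 144, 144, 144, 144, 144, 144, 144, 144, 144, 144, 144, 144])

```text
clock: 13.22
eef_pos: [0.4848, -0.2072, 0.0983]
eef_rot: [-0.001, 0.996, -0.093, -0.001]
force: [0.0, 0.0, -0.3]
width: 0.437
finger_force: 0.0
```

```bash
python3 - <<'E'
from h import *
plan(('dark',0.003,-.0305,.10),('dark',0.003,-.0305,.0185))
im=shot('scene','s5.png');b=cv2.imread('pics/s5.png')[90:290,130:390];cv2.imwrite('pics/s5c.png',cv2.resize(b,None,fx=3,fy=3,interpolation=cv2.INTER_CUBIC))
E
```

```text
at [ 0.4848 -0.2072  0.0983] 13.2167 0.43684931420914713 0.0 [ 0.   0.  -0.3]
('dark', 0.003, -0.0305, 0.1) lin [ 0.05  0.02 -0.04] rot [-0.02  0.02  0.01]
('dark', 0.003, -0.0305, 0.0185) lin [0.05 0.03 1.99] rot [-0.02  0.02  0.01]
```

View pics/s5c.png

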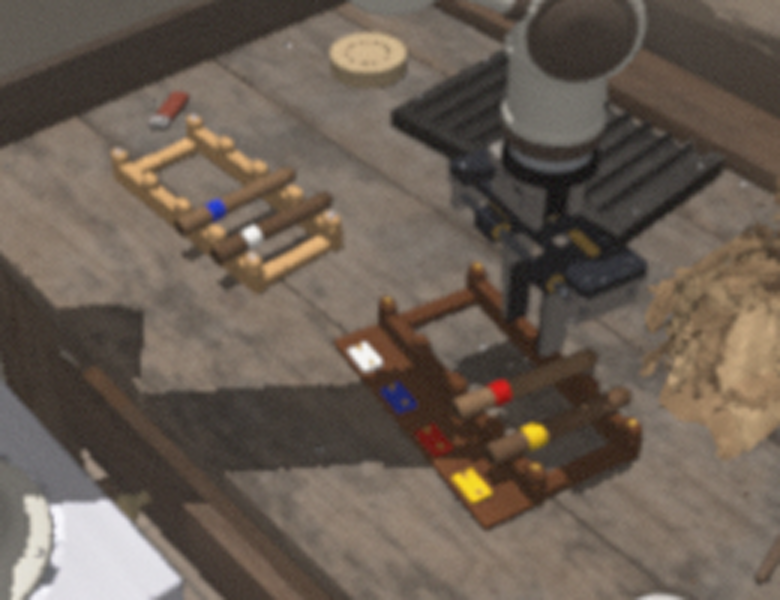

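Blue now lies beside white, in the second place from the right at (180–295, 172–232). The fingers are over red, so I'll grip it.

>>> step_arm(linear=[[0.04, 0.03, 0.3], [0.04, 0.03, 0.7], [0.04, 0.03, 1.1], [0.04, 0.03, 1.5], [0.04, 0.03, 1.8], [0.04, 0.03, 1.95], [0.04, 0.03, 2.0], [0.04, 0.03, 2.0], [0.04, 0.03, 2.0], [0.04, 0.03, 2.0], [0.04, 0.03, 2.0], [0.04, 0.03, 2.0], [0.04, 0.03, 2.0], [0.04, 0.03, 2.0], [0.04, 0.03, 1.6], [0.04, 0.03, 1.1], [0.04, 0.03, 0.5], [0.04, 0.03, 0.0], [0.04, 0.03, 0.0], [0.04, 0.03, 0.0]], rotation=[[0, 0, 0], [0, 0, 0], [0, 0, 0], [0, 0, 0], [0, 0, 0], [0, 0, 0], [0, 0, 0], [0, 0, 0], [0, 0, 0], [0, 0, 0], [0, 0, 0], [0, 0, 0], [0, 0, 0], [0, 0, 0], [0, 0, 0], [0, 0, 0], [0, 0, 0], [0, 0, 0], [0, 0, 0], [0, 0, 0]], grip=[144, 144, 144, 144, 144, 144, 144, 255, 255, 255, 255, 255, 255, 255, 255, 255, 255, 255, 255, 255], force=12)

```text
clock: 14.93
eef_pos: [0.4875, -0.2105, 0.1001]
eef_rot: [0.001, 0.996, -0.093, 0.001]
force: [0.5, 0.5, -0.3]
width: 0.176
finger_force: 11.9
```

```bash
python3 - <<'E'
from h import *
plan(('pale',0,.030,.10),('pale',0,.03,.0195))
E
```

```text
at [ 0.4875 -0.2105  0.1001] 14.9333 0.17570547148659715 11.92282721400261 [ 0.5  0.5 -0.3]
('pale', 0, 0.03, 0.1) lin [-2.910e+00 -1.078e+01 -1.000e-02] rot [ 0.01 -0.02 -2.17]
('pale', 0, 0.03, 0.0195) lin [ -2.92 -10.78   2.  ] rot [ 0.01 -0.02 -2.17]
```

>>> step_arm(linear=[[-0.1, -0.3, 0], [-0.2, -0.8, 0], [-0.4, -1.5, 0], [-0.6, -2.3, 0], [-0.9, -3.2, 0], [-1.1, -4.1, 0], [-1.4, -5.0, 0], [-1.6, -5.9, 0], [-1.8, -6.8, 0], [-2.1, -7.7, 0], [-2.3, -8.5, 0], [-2.5, -9.3, 0], [-2.7, -9.9, 0], [-2.8, -10.4, 0], [-2.9, -10.7, 0], [-2.91, -10.78, 0], [-2.91, -10.78, 0], [-2.91, -10.78, 0], [-2.91, -10.78, 0]], rotation=[[0, 0, -0.1], [0, 0, -0.2], [0, 0, -0.3], [0, 0, -0.5], [0, 0, -0.6], [0, 0, -0.8], [0, 0, -1.0], [0, 0, -1.2], [0, 0, -1.4], [0, 0, -1.6], [0, 0, -1.7], [0, 0, -1.9], [0, 0, -2.0], [0, 0, -2.1], [0, 0, -2.15], [0, 0, -2.17], [0, 0, -2.17], [0, 0, -2.17], [0, 0, -2.17]], grip=[255, 255, 255, 255, 255, 255, 255, 255, 255, 255, 255, 255, 255, 255, 255, 255, 255, 255, 255])

```text
clock: 16.52
eef_pos: [0.4518, 0.2345, 0.0988]
eef_rot: [0.0, 1.0, 0.001, -0.0]
force: [0.6, 0.4, 0.3]
width: 0.178
finger_force: 11.9
```

```bash
python3 - <<'E'
from h import *
plan(('pale',0,.030,.10),('pale',0,.03,.0195))
E
```

```text
at [0.4518 0.2345 0.0988] 16.5167 0.17803855842298108 11.922766864299774 [0.6 0.4 0.3]
('pale', 0, 0.03, 0.1) lin [ 0.02 -0.01 -0.03] rot [ 0.01  0.01 -0.01]
('pale', 0, 0.03, 0.0195) lin [ 0.02 -0.01  1.98] rot [ 0.01  0.01 -0.01]
```

>>> step_arm(linear=[[0, 0, 0.4], [0, 0, 0.9], [0, 0, 1.3], [0, 0, 1.6], [0, 0, 1.8], [0.02, 0, 1.9], [0.02, 0, 1.98], [0.02, 0, 1.98], [0.02, 0, 1.98], [0.02, 0, 1.98], [0.02, 0, 1.98], [0.02, 0, 1.98], [0.02, 0, 1.98], [0.02, 0, 1.98], [0, 0, 1.7], [0, 0, 1.2], [0, 0, 0.6], [0, 0, 0.1], [0, 0, 0], [0, 0, 0]], rotation=[[0, 0, 0], [0, 0, 0], [0, 0, 0], [0, 0, 0], [0, 0, 0], [0, 0, 0], [0, 0, 0], [0, 0, 0], [0, 0, 0], [0, 0, 0], [0, 0, 0], [0, 0, 0], [0, 0, 0], [0, 0, 0], [0, 0, 0], [0, 0, 0], [0, 0, 0], [0, 0, 0], [0, 0, 0], [0, 0, 0]], grip=[255, 255, 255, 255, 255, 255, 255, 255, 255, 144, 144, 144, 144, 144, 144, 144, 144, 144, 144, 144])

```text
clock: 18.18
eef_pos: [0.4537, 0.2357, 0.1015]
eef_rot: [-0.001, 1.0, 0.002, 0.002]
force: [0.3, -0.1, -0.5]
width: 0.433
finger_force: 0.0
```

```bash
python3 - <<'E'
from h import *
plan(('dark',0,-.0885,.10),('dark',0,-.0885,.0185))
E
```

```text
at [0.4537 0.2357 0.1015] 18.1833 0.43310149570236356 0.0 [ 0.3 -0.1 -0.5]
('dark', 0, -0.0885, 0.1) lin [ 0.43 12.52  0.03] rot [-0.02 -0.05  2.17]
('dark', 0, -0.0885, 0.0185) lin [ 0.42 12.52  2.06] rot [-0.02 -0.05  2.17]
```

>>> step_arm(linear=[[0.0, 0.4, 0], [0.0, 1.1, 0], [0.1, 2.0, 0], [0.1, 2.9, 0], [0.1, 3.8, 0], [0.2, 4.7, 0], [0.2, 5.6, 0], [0.2, 6.5, 0], [0.3, 7.4, 0], [0.3, 8.3, 0], [0.3, 9.2, 0], [0.4, 10.1, 0], [0.4, 10.9, 0], [0.4, 11.7, 0], [0.4, 12.3, 0], [0.45, 12.53, 0], [0.45, 12.53, 0], [0.45, 12.53, 0], [0.45, 12.53, 0]], rotation=[[0, 0, 0.1], [0, 0, 0.2], [0, 0, 0.3], [0, 0, 0.5], [0, 0, 0.7], [0, 0, 0.8], [0, 0, 1.0], [0, 0, 1.1], [0, 0, 1.3], [0, 0, 1.4], [0, 0, 1.6], [0, 0, 1.7], [0, 0, 1.9], [0, 0, 2.0], [0, 0, 2.1], [0, 0, 2.17], [0, 0, 2.17], [0, 0, 2.17], [0, 0, 2.17]], grip=[144, 144, 144, 144, 144, 144, 144, 144, 144, 144, 144, 144, 144, 144, 144, 144, 144, 144, 144])

```text
clock: 19.77
eef_pos: [0.4716, -0.264, 0.0986]
eef_rot: [-0.001, 0.996, -0.092, -0.001]
force: [-0.3, -0.6, -0.1]
width: 0.432
finger_force: 0.0
```

```bash
python3 - <<'E'
from h import *
plan(('dark',0,-.0885,.10),('dark',0,-.0885,.0185))
im=shot('scene','s6.png');b=cv2.imread('pics/s6.png')[90:290,130:390];cv2.imwrite('pics/s6c.png',cv2.resize(b,None,fx=3,fy=3,interpolation=cv2.INTER_CUBIC))
E
```

```text
at [ 0.4716 -0.264   0.0986] 19.7667 0.4318470467704382 0.0 [-0.3 -0.6 -0.1]
('dark', 0, -0.0885, 0.1) lin [ 0.03  0.02 -0.03] rot [-0.02  0.02  0.02]
('dark', 0, -0.0885, 0.0185) lin [0.04 0.02 2.  ] rot [-0.02  0.02  0.02]
```

View pics/s6c.png

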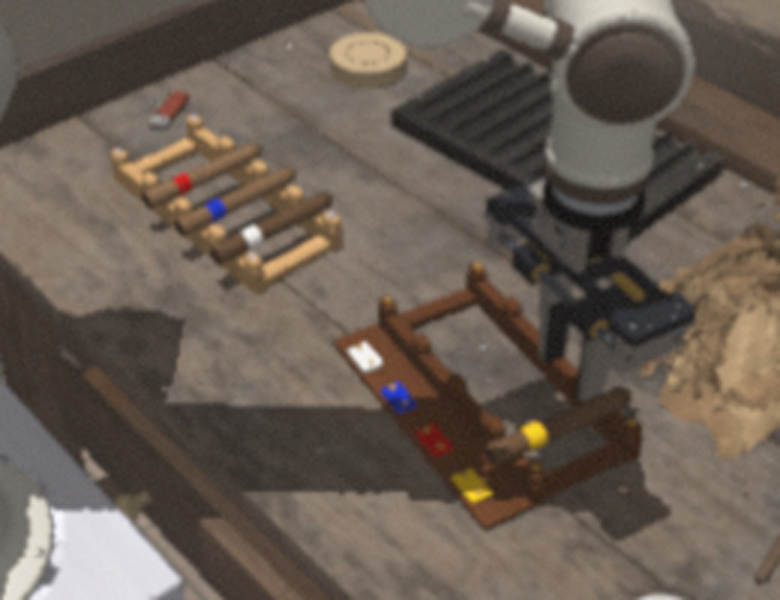

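Red is in place at (145–260, 148–205), leaving only yellow. It sits next to the rack's end batten, so I'll use a narrower opening of about 30 mm.

>>> step_arm(linear=[[0.03, 0.02, 0.0], [0.03, 0.02, 0.2], [0.03, 0.02, 0.5], [0.03, 0.02, 0.9], [0.03, 0.02, 1.3], [0.03, 0.02, 1.6], [0.03, 0.02, 1.8], [0.03, 0.02, 1.9], [0.03, 0.02, 1.95], [0.03, 0.02, 1.95], [0.03, 0.02, 1.95], [0.03, 0.02, 1.95], [0.03, 0.02, 1.95], [0.03, 0.02, 1.95], [0.03, 0.02, 1.95], [0.03, 0.02, 1.6], [0.03, 0.02, 1.1], [0.03, 0.02, 0.5], [0.03, 0.02, 0.0], [0.03, 0.02, 0.0]], rotation=[[0, 0, 0], [0, 0, 0], [0, 0, 0], [0, 0, 0], [0, 0, 0], [0, 0, 0], [0, 0, 0], [0, 0, 0], [0, 0, 0], [0, 0, 0], [0, 0, 0], [0, 0, 0], [0, 0, 0], [0, 0, 0], [0, 0, 0], [0, 0, 0], [0, 0, 0], [0, 0, 0], [0, 0, 0], [0, 0, 0]], grip=[172, 172, 172, 172, 172, 172, 172, 172, 172, 255, 255, 255, 255, 255, 255, 255, 255, 255, 255, 255], force=12)

```text
clock: 21.48
eef_pos: [0.4755, -0.269, 0.1041]
eef_rot: [0.002, 0.996, -0.093, 0.004]
force: [0.5, -1.3, 1.3]
width: 0.178
finger_force: 12.0
```

```bash
python3 - <<'E'
from h import *
plan(('pale',0,.088,.10))
E
```

```text
at [ 0.4755 -0.269   0.1041] 21.4833 0.17759600130202519 12.000001072883606 [ 0.5 -1.3  1.3]
('pale', 0, 0.088, 0.1) lin [ -3.16 -13.7    0.02] rot [ 0.06 -0.08 -2.17]
```

>>> step_arm(linear=[[-0.1, -0.4, 0], [-0.3, -1.1, 0], [-0.5, -2.0, 0], [-0.7, -2.9, 0], [-0.9, -3.8, 0], [-1.1, -4.7, 0], [-1.3, -5.6, 0], [-1.5, -6.5, 0], [-1.7, -7.4, 0], [-1.9, -8.3, 0], [-2.1, -9.2, 0], [-2.3, -10.1, 0], [-2.5, -11.0, 0], [-2.7, -11.8, 0], [-2.9, -12.6, 0], [-3.0, -13.2, 0], [-3.1, -13.6, 0], [-3.1, -13.7, 0], [-3.1, -13.7, 0], [-3.1, -13.7, 0]], rotation=[[0, 0, -0.1], [0, 0, -0.2], [0, 0, -0.3], [0, 0, -0.4], [0, 0, -0.6], [0, 0, -0.7], [0, 0, -0.9], [0, 0, -1.0], [0, 0, -1.2], [0, 0, -1.3], [0, 0, -1.4], [0, 0, -1.6], [0, 0, -1.7], [0, 0, -1.9], [0, 0, -2.0], [0, 0, -2.1], [0, 0, -2.15], [0, 0, -2.17], [0, 0, -2.17], [0, 0, -2.17]], grip=[255, 255, 255, 255, 255, 255, 255, 255, 255, 255, 255, 255, 255, 255, 255, 255, 255, 255, 255, 255])

```text
clock: 23.15
eef_pos: [0.4514, 0.2939, 0.0983]
eef_rot: [0.001, 1.0, 0.002, -0.001]
force: [-0.3, -0.4, -0.9]
width: 0.176
finger_force: 12.0
```

```bash
python3 - <<'E'
from h import *
plan(('pale',0,.088,.10),('pale',0,.088,.021))
im=shot('scene','s7.png');b=cv2.imread('pics/s7.png')[90:290,130:390];cv2.imwrite('pics/s7c.png',cv2.resize(b,None,fx=3,fy=3,interpolation=cv2.INTER_CUBIC))
E
```

```text
at [0.4514 0.2939 0.0983] 23.15 0.17639307246771754 11.999944299459457 [-0.3 -0.4 -0.9]
('pale', 0, 0.088, 0.1) lin [ 0.02  0.03 -0.04] rot [0.01 0.02 0.  ]
('pale', 0, 0.088, 0.021) lin [0.03 0.02 1.93] rot [0.01 0.02 0.  ]
```

View pics/s7c.png

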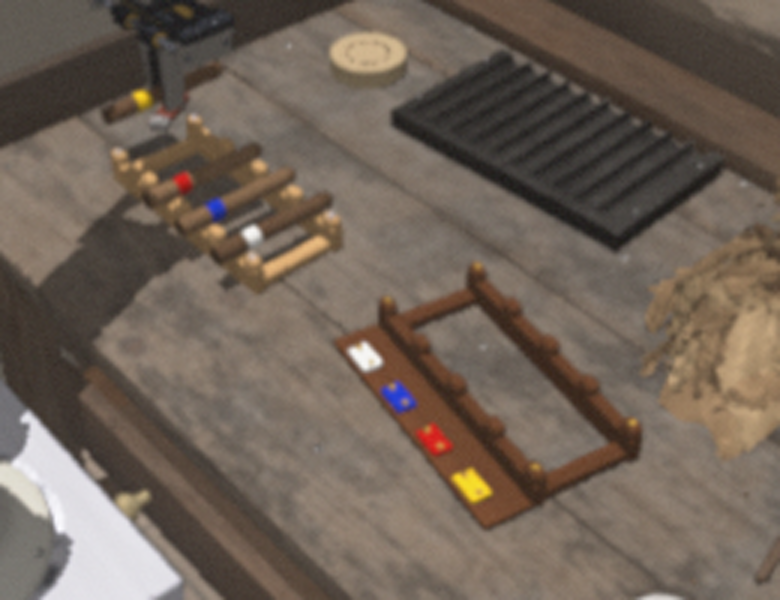

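Yellow is held level above the leftmost place, at (105–220, 65–120). Lower and release with the narrow opening.

>>> step_arm(linear=[[0.02, 0.02, 0.4], [0.02, 0.02, 0.9], [0.02, 0.02, 1.3], [0.02, 0.02, 1.6], [0.02, 0.02, 1.8], [0.02, 0.02, 1.9], [0.02, 0.02, 1.93], [0.02, 0.02, 1.93], [0.02, 0.02, 1.93], [0.02, 0.02, 1.93], [0.02, 0.02, 1.93], [0.02, 0.02, 1.93], [0.02, 0.02, 1.93], [0.02, 0.02, 1.93], [0.02, 0.02, 1.6], [0, 0, 1.1], [0, 0, 0.5], [0, 0, 0], [0, 0, -0.5], [0, 0, -1]], rotation=[[0, 0, 0], [0, 0, 0], [0, 0, 0], [0, 0, 0], [0, 0, 0], [0, 0, 0], [0, 0, 0], [0, 0, 0], [0, 0, 0], [0, 0, 0], [0, 0, 0], [0, 0, 0], [0, 0, 0], [0, 0, 0], [0, 0, 0], [0, 0, 0], [0, 0, 0], [0, 0, 0], [0, 0, 0], [0, 0, 0]], grip=[255, 255, 255, 255, 255, 255, 255, 255, 255, 172, 172, 172, 172, 172, 172, 172, 172, 172, 172, 172])

```text
clock: 24.87
eef_pos: [0.4523, 0.2946, 0.1405]
eef_rot: [-0.0, 1.0, 0.002, 0.0]
force: [0.5, 0.0, 0.3]
width: 0.328
finger_force: 0.0
```

>>> step_arm(linear=[[0, 0.5, -0.3], [0, 1.2, -0.6], [0, 2, -1], [0, 2.9, -1], [0, 3.8, -1], [0, 4.7, -1], [0, 5.6, -1], [0, 6.5, -1], [0, 7.3, -1], [0, 8, -1], [0, 8.5, -1], [0, 8.7, -1], [0, 8.7, -1], [0, 8.7, -1]], rotation=[[0, 0, 0], [0, 0, 0], [0, 0, 0], [0, 0, 0], [0, 0, 0], [0, 0, 0], [0, 0, 0], [0, 0, 0], [0, 0, 0], [0, 0, 0], [0, 0, 0], [0, 0, 0], [0, 0, 0], [0, 0, 0]], grip=[172, 172, 172, 172, 172, 172, 172, 172, 172, 172, 172, 172, 172, 172])

```text
clock: 26.03
eef_pos: [0.4535, -0.0528, 0.1794]
eef_rot: [-0.0, 1.0, 0.002, 0.0]
force: [1.9, 0.5, -0.1]
width: 0.324
finger_force: 0.0
```

```bash
python3 - <<'E'
from h import *
im=shot('top','t8.png');b=cv2.imread('pics/t8.png')[165:225,135:265];cv2.imwrite('pics/t8c.png',cv2.resize(b,None,fx=6,fy=6,interpolation=cv2.INTER_CUBIC))
c,y=RK['pale']
for k in('white','blue','red','yellow'):
    for a,p in blobs(im,k,155,245,175,220):
        d=ray(im,[p],.046)[0,:2]-c
        print(k,a,(R.from_euler('z',-y).apply(np.r_[d,0])[:2]+[.031,0]).round(4))
b=cv2.imread('pics/t8.png')
E
```

```text
white 11 [ 0.0527 -0.1581]
white 160 [-0.0221 -0.135 ]
white 21 [-0.     -0.0924]
blue 27 [-0.001 -0.034]
red 26 [-0.0003  0.0262]
yellow 27 [-0.0008  0.0835]
```

View pics/t8c.png

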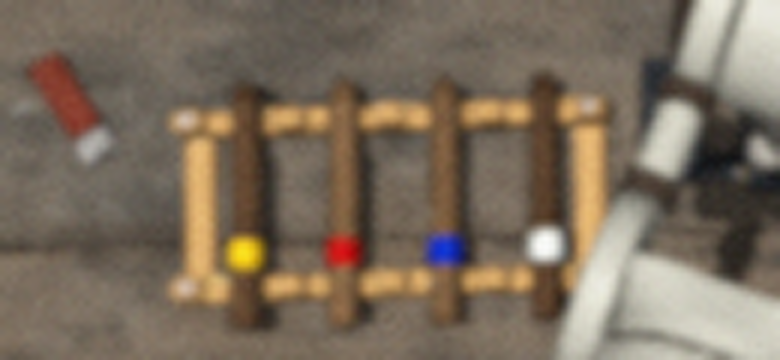

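All four cigars lie flat in order yellow, red, blue, white (band px x = 245, 343, 445, 545). Each is within about 7 mm of the middle of its place, and the lighter is untouched at (70,105). I'll hand the job in.

```bash
python3 -c "
from cell import ctrl
print(ctrl.sign_off())"
```

```text
the job is handed in; nothing more can be done
None
```

All four cigars are in their mirrored places on the pale rack (left to right: yellow, red, blue, white), each measured within about 7 mm of its place's middle against the 12.5 mm allowed, and the job was handed in at about 26 s of the 96 s; sign-off returned no verdict.

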